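# Third hand: hold a specimen carrier against the spring stop

## Robot

A 6-joint arm with a two-finger parallel gripper is mounted at the origin on the work surface. World frame = base frame: x ahead of the robot, y to its left, z up, the work surface at z = 0. Lengths are in m, angles in rad, forces in N, time in s.
With the tool pointing down it reaches from about 0.35 to 0.975 m from the base axis. Payload 17.4 kg.
Tool frame: the origin (TCP) lies at the very end of the fingers, on their centre line; the grasp point (between the pads) lies 19 mm behind it; z points along the fingers, y is the direction in which the jaws open and shut (so a half turn about z gives the same grasp; the last joint's range is limited). The gripper opens to 85 mm and grips with 20 to 120 N. Pads are 22 mm wide; open, the fingers measure 114 mm over their backs; the gripper's body (76 mm by 85 mm) begins 54 mm behind the grasp point. The pads swing forward as they close: fully open they stand 13 mm farther back than shut.
Start: joints at [-0.038, 0.116, 1.442, -0, 1.584, -0.038], TCP at [0.675, -0, 0.231] pointing down, gripper open.
Joint ranges: [-2.83, 2.83], [-0.83, 2.19], [0.07, 2.5], [-1.14, 4.28], [0.01, 3], [-2.97, 2.97]. Speed limits (rad/s): [1.89, 1.89, 2.22, 3.14, 3.14, 3.14].

## Interface

Orientations are given as a unit quaternion [x, y, z, w].
In Python, from cell import r, effector, kin, imaging, telemetry gives the robot as it stands. Calls block until the motion is done:
- r.goto(position, orientation): joint-space move of the TCP to a pose.
- r.move_straight(position, orientation=None, rate=0.15, stop_force=None): straight line of the TCP; orientation=None keeps the orientation; rate is the mean speed in m/s. With stop_force (N) it stops when the force on the tool has changed by that much, and returns True; else False.
- r.goto_joints(angles): joint-space move.
- effector.ungrasp() and effector.grab(): open the fingers fully, or close them until they stop; the grip force is fixed at half the most.
- r.dwell(seconds).
- kin.solve_ik(position, orientation): joint angles nearest the present ones, or None.
- imaging.grab_frame(name): name is "scene" or "side" or "wrist"; returns a dict with "img" (384x512x3 uint8, red, green, blue), "range_z" (384x512 float32, m along the optical axis (not along the pixel's ray), 0 where there is no reading), "intrinsics" (3x3 intrinsics, pixels), "k1" (the pictures are not rectified: a ray, as slopes to the right and down, at radius r is drawn at 1 + k1 r^2 times it, then the intrinsics apply), "eye" and "orientation" of the camera in the world; the wrist camera has in their place "T_tool_cam" (4x4, takes a point from camera to tool coordinates, whose origin is the TCP and whose axes are the flange's). Camera axes: x right, y down, z forward; pixel columns grow to the right and rows downward; lengths in m; the calibration is good to about 2 mm. A picture is of the moment at which its call begins: read the wrist's pose just before it.
A pose or a line that the arm cannot do raises r.Unreachable and nothing moves.
- r.close_job(): hands the job in, once; it reports no verdict.
Readings, each from a call of its own:
- telemetry.read_time(): time.
- telemetry.read_q(): joint angles.
- telemetry.read_qvel(): joint speeds.
- telemetry.read_tau(): joint torques, N m.
- telemetry.read_tool_pos(): TCP position.
- telemetry.read_tool_rot(): TCP orientation.
- telemetry.read_ft_force(): force on the tool from outside, world axes, zero at the start.
- telemetry.read_moment(): the same for the moment, N m.
- telemetry.read_finger_gap(): finger opening in m.
Only numpy, scipy, OpenCV 4.12 (cv2) and the standard library are available. Lean on these libraries where they do the work, as an engineer would, in place of code of your own. Each camera call takes 0.05 s, during which the arm holds its last target. There are 200 camera calls.

## Task

Push the blue dust cap on the specimen carrier fully home, then set that carrier upright and flat on the bed of the fastening fixture, centred, with its flat front (the end without the foot) square against the brass spring stop, and press it along the bed until the red pointer stands in the green band. Keep it pressed there for a couple of seconds for a colleague who will drive the screws, never pushing the stop far past the band towards the end of its travel, and finish while still holding and pressing it, not letting go. Leave the orange-capped carrier and the other things on the bench where they are.

Things in the scene. Friction and masses are not known exactly. Their poses are not given: they have to be found in the camera images.
- carrier_centre (a point): Carrier with the BLUE cap: loose aluminium block 50 mm long (x), 44 wide (y), 42 tall, about 0.3 kg, upright on the bench; this point is the block's centre, 21 mm above its underside. At its back (-x) a foot 25 mm long, 8 mm thick with two screw holes; its +x face is the flat front that goes against the stop. Its two sides (+y, -y) are plain: grip across them from above.
- carrier_face (a point): Centre of the carrier's flat front face (25 mm ahead of the block's centre along the carrier's x, 21 mm above its underside).
- cap_top (a point): Centre of the flat top of the blue dust cap (diameter 32 mm, 12 mm thick) on the middle of the carrier's top. At the start it is 5 to 8 mm proud (top 59 to 62 mm above the carrier's underside); fully home it meets the block and its top is 54 mm above the carrier's underside. Axes as the carrier's.
- cap (a joint): How far the blue cap has been pushed down onto the carrier, in m: 0 = 8 mm proud, 0.008 = fully home against the block. It is a stiff push fit that stays where left: a push straight down of about 3 N slides it, 10 N seats it firmly.
- fixture: Fixed fastening fixture: steel bed 275 x 130 mm, 12 mm thick, blue spring-stop housing at its +x end. x runs along the bed towards the stop, z up. Origin: underside of the bed on its centre line (y = 0, also the stop's); bed from x = -110 to +165 mm, top at z = 12 mm. Black lines at y = +-32 mm mark the carrier's lane. Housing from x = 103 to 163 mm, 70 mm wide, top at z = 58 mm.
- stop_face (a point): Centre of the front face of the brass stop pad (50 mm wide, 36 high), 22 mm above the bed, facing the fixture's -x. At rest at x = 60 mm in the fixture's frame; moves to +x when pushed. Axes as the fixture's. A red pointer bar moves with it over a white scale with a 10 mm green band on top of the blue housing.
- stop (a joint): How far the spring stop is pushed in, in m: 0 = out, 0.030 = end of travel. Spring: 3 N at 0, growing by 0.5 N per mm. The centre of the red pointer is inside the green band from 0.008 (7 N) to 0.018 (12 N). The spring pushes the carrier back when the robot lets go.
- carrier: The same blue-capped carrier as carrier_centre, here with its origin at the centre of the block's underside.
- spare_centre (a point): Bystander: a second aluminium specimen carrier, the same shape as the other but with an orange cap, already home. Its point is the centre of its block, 21 mm above its underside.
- driver: Bystander: yellow-handled screwdriver, 170 mm long, lying on the bench beyond the carriers. Origin: underside of its middle.
- solvent: Bystander: white bottle with red cap, diameter 64 mm, 170 mm tall, standing at the back of the bench. Origin: centre of its underside.
- duster: Bystander: yellow can, diameter 60 mm, 190 mm tall, standing at the back of the bench. Origin: centre of its underside.
- jar: Bystander: amber jar, diameter 56 mm, 70 mm tall, standing at the back of the bench. Origin: centre of its underside.
- dish: Bystander: low white dish, diameter 90 mm, 18 mm high, to the left of the fixture. Origin: centre of its underside.
There are look-alikes about, which are no part of the job. What is shaped like the carrier but brown is not meant.

How it is judged:
On the way, in this order (a step that is already met when the one before it is completed fails the run):
1. the blue cap is pushed home while the carrier is not yet against the stop (value of joint cap above 0.0068 m and value of joint stop below 0.002 m), for 0.2 s.
2. the carrier is pressed squarely against the stop with the pointer in the green band, for a second (value of joint stop between 0.008 and 0.018 m and contact force between carrier and stop between 5 and 15 N and contact force between the fingers and carrier above 3 N and value of joint cap above 0.0068 m and z of carrier_centre in the frame of fixture between 0.03 and 0.037 m and horizontal distance between carrier_face and stop_face below 0.012 m and angle between the x axis of carrier_centre and the x axis of fixture, either way round below 0.08 rad and angle between carrier_centre's own z axis and vertical below 0.06 rad), for 1 s.
At the end, for the whole second after the job is handed in: Robot still holding: blue cap home (1.2 mm), carrier flat on the bed (4 mm, 0.06 rad), front face on the stop pad, centred within 12 mm, square within 0.08 rad; stop pushed in 8 to 18 mm, 5 to 15 N between carrier and stop, over 3 N between fingers and carrier (all of step 2); the arm keeps its last pose, push and grip.
It fails at once if the stop is driven far past the band (25 mm or more) (value of joint stop above 0.025 m).
It fails at once if a bystander is moved by more than 30 mm (distance of any of spare_centre, driver, solvent, duster, jar, dish from where it was at the start of the episode above 0.03 m).
It also fails if it takes over 48 s, if anything falls off the work surface, if the arm or the gripper's body presses on something with over 40 N, if the wrist force passes 120 N, or if a joint passes its speed limit or range.

## Working session

There is one attempt and no reset: what is moved stays moved. The work goes in short steps, each a Python script; the robot and the scene stay as the last script left them, time stands still between calls to the robot, and variables do not carry over. Pictures are saved under pics/ and viewed, about 8 in all and at most 12, crops included, and the job is handed in when it is done.

```bash
ls; mkdir -p pics; cat > h.py <<'E'
import numpy as np, cv2
from scipy.spatial.transform import Rotation as R
from cell import r, effector, kin, imaging, telemetry
def frame(n):
    if n=="wrist":
        p=np.array(telemetry.read_tool_pos());q=telemetry.read_tool_rot()
        f=imaging.grab_frame(n);T=np.eye(4);T[:3,:3]=R.from_quat(q).as_matrix();T[:3,3]=p
        M=T@np.array(f["T_tool_cam"]);f["Rw"]=M[:3,:3];f["o"]=M[:3,3]
    else:
        f=imaging.grab_frame(n);o=np.array(f["orientation"])
        f["Rw"]=o if o.shape==(3,3) else R.from_quat(o).as_matrix();f["o"]=np.array(f["eye"])
    return f
def rays(f,uv):
    k=f["k1"]
    s=cv2.undistortPoints(np.array(uv,float).reshape(-1,1,2),np.array(f["intrinsics"]),np.array([k,0,0,0],float)).reshape(-1,2)
    return np.c_[s,np.ones(len(s))]
def on_plane(f,uv,z):
    d=rays(f,uv)@f["Rw"].T
    return f["o"]+d*((z-f["o"][2])/d[:,2])[:,None]
def cloud(f):
    H,W=f["range_z"].shape;v,u=np.mgrid[:H,:W]
    P=rays(f,np.c_[u.ravel(),v.ravel()])*f["range_z"].reshape(-1,1)
    return (P@f["Rw"].T+f["o"]).reshape(H,W,3)
def save(f,n): cv2.imwrite("pics/"+n,cv2.cvtColor(f["img"],cv2.COLOR_RGB2BGR))
E
python3 - <<'E'
from h import *
for n in ("scene","side","wrist"):
    f=frame(n); print(n,f["o"].round(3),f["Rw"].round(2).tolist(),f["k1"],f["intrinsics"])
    save(f,n+".png"); np.savez(n+".npz",**{k:f[k] for k in ("img","range_z","intrinsics","k1","Rw","o")})
print(telemetry.read_tool_rot(),telemetry.read_ft_force(),telemetry.read_finger_gap(),telemetry.read_time())
E
```

```text
pics
scene [ 0.964 -0.599  1.275] [[0.89, 0.38, -0.25], [0.45, -0.75, 0.48], [-0.01, -0.54, -0.84]] 0.06217778750240086 [[488.83093219   0.         254.89374183]
 [  0.         488.83093219 187.15145809]
 [  0.           0.           1.        ]]
side [0.515 1.037 1.12 ] [[-0.99, -0.09, 0.06], [-0.11, 0.74, -0.67], [0.01, -0.67, -0.74]] -0.09170199720585433 [[433.27746383   0.         255.32025641]
 [  0.         433.27746383 186.30793239]
 [  0.           0.           1.        ]]
wrist [0.674 0.064 0.374] [[1.0, -0.0, -0.0], [-0.0, -0.97, -0.26], [-0.0, 0.26, -0.97]] -0.046339623481828435 [[309.91794939   0.         257.75060854]
 [  0.         309.91794939 190.55961954]
 [  0.           0.           1.        ]]
[ 7.07110935e-01  7.07102487e-01 -3.07982882e-04 -3.21526659e-04] [ 1.00596853 -0.27422576  0.28001742] 0.0854805398682174 0.15
```

View pics/scene.png

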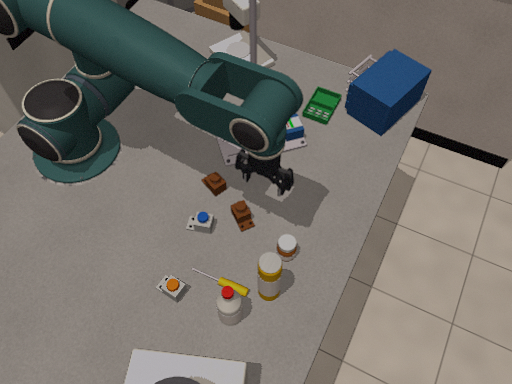

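View pics/side.png

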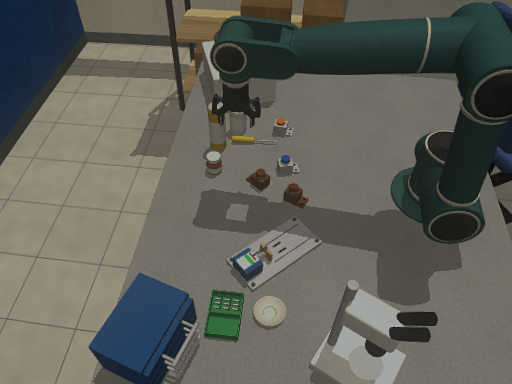

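Scene view: the blue-capped aluminium carrier is at (202,218), the orange one at (172,287), and brown look-alikes at (215,183) and (241,213). Side view: the blue-capped carrier is at (287,163) and the fixture at (275,252), with its blue housing at (247,264). The grey carrier with the blue cap fits the description. Next I'll get coarse positions and an enlarged crop.

```bash
python3 - <<'E'
from h import *
F={n:dict(np.load(n+".npz")) for n in("scene","side")}
for n,box in(("scene",(180,200,225,240)),("side",(270,145,305,180))):
    f=F[n]; f["k1"]=float(f["k1"]); hsv=cv2.cvtColor(f["img"],cv2.COLOR_RGB2HSV); C=cloud(f)
    x0,y0,x1,y1=box
    m=np.zeros(hsv.shape[:2],bool); m[y0:y1,x0:x1]=True
    b=m&(hsv[...,0]>100)&(hsv[...,0]<125)&(hsv[...,1]>140)
    v,u=np.nonzero(b);print(n,"cap px",u.mean(),v.mean(),b.sum(),"pts",np.median(C[b],0),C[b][:,2].max(), "ray z.06",on_plane(f,[[u.mean(),v.mean()]],.058))
f=F["side"];C=cloud(f)
m=np.zeros(C.shape[:2],bool);m[215:290,220:330]=True
z=C[...,2]
bed=m&(abs(z-.012)<.005)
n,l,s,c=cv2.connectedComponentsWithStats(bed.astype(np.uint8));i=1+s[1:,4].argmax()
P=C[l==i];rc=cv2.minAreaRect(P[:,:2].astype(np.float32)*1000);print("bed",rc,np.median(P[:,2]))
hs=m&(abs(z-.058)<.006);P=C[hs];print("housing",P.mean(0),cv2.minAreaRect(P[:,:2].astype(np.float32)*1000))
a=cv2.resize(F["scene"]["img"][165:250,165:265],None,fx=5,fy=5,interpolation=2)[:425,:400]
b=cv2.resize(f["img"][205:290,220:330],None,fx=3.6,fy=5)[:425,:400]
cv2.imwrite("pics/crop1.png",cv2.cvtColor(np.hstack([a,b]),cv2.COLOR_RGB2BGR))
E
```

```text
scene cap px 202.50574712643677 216.6206896551724 87 pts [ 0.51357362 -0.0617126   0.05952564] 1.275311144546544 ray z.06 [[ 0.51304011 -0.06125621  0.058     ]]
side cap px 285.0769230769231 157.74358974358975 39 pts [ 0.51495612 -0.06236805  0.05901598] 0.06362420737214824 ray z.06 [[ 0.51476689 -0.06392754  0.058     ]]
bed ((519.8789672851562, 295.549560546875), (277.97784423828125, 133.17343139648438), 44.19334030151367) 0.011235594985714803
housing [0.59360353 0.36860235 0.05643696] ((581.3052368164062, 354.8691711425781), (102.97478485107422, 72.40690612792969), 43.148799896240234)
```

View pics/crop1.png

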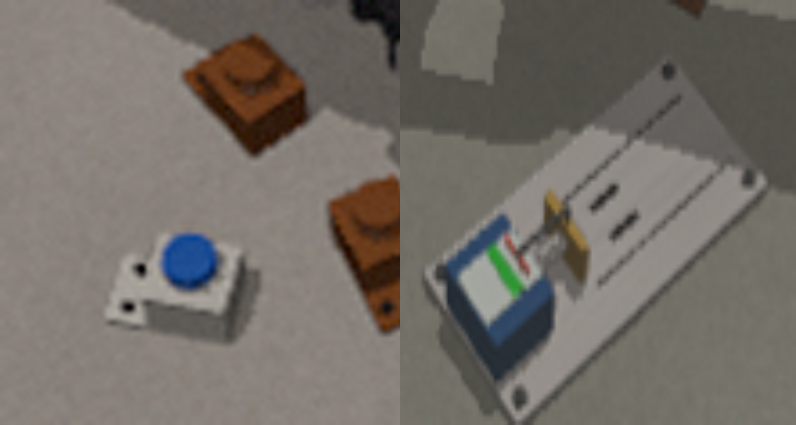

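Confirmed: the aluminium carrier with the blue cap has its foot to the left in the scene view, and the fixture's yaw is about 44°. Next, wrist pictures over both.

```bash
python3 - <<'E'
from h import *
q=[.70711,.70711,0,0]
for n,p in(("wfix",[.525,.245,.27]),("wcar",[.508,-.11,.2])):
    r.goto(p,q); r.dwell(.3); f=frame("wrist"); save(f,n+".png")
    np.savez(n+".npz",**{k:f[k] for k in ("img","range_z","intrinsics","k1","Rw","o")})
print(telemetry.read_time())
cv2.imwrite("pics/w2.png",np.hstack([cv2.resize(cv2.imread("pics/%s.png"%n),(400,300)) for n in("wfix","wcar")]))
E
```

```text
3.325
```

View pics/w2.png

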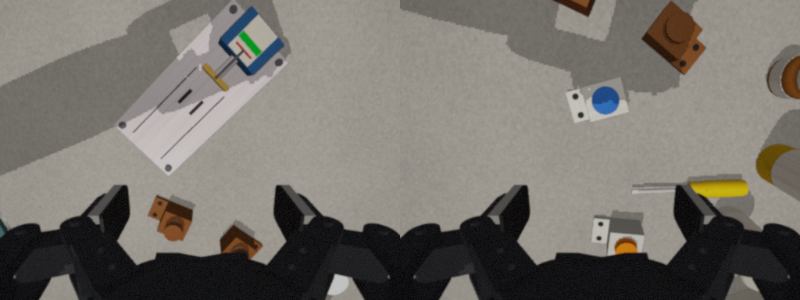

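The wrist views show the fixture with its stop to the upper right (brass about (276,99) in full-image pixels). The carrier is at about (256,128), with its foot to the left and its cap in the middle. Now for the fits.

```bash
python3 - <<'E'
from h import *
def load(n): f=dict(np.load(n+".npz")); f["k1"]=float(f["k1"]); return f
def big(m):
    n,l,s,c=cv2.connectedComponentsWithStats(m.astype(np.uint8));return l==1+s[1:,4].argmax()
f=load("wcar");C=cloud(f);hsv=cv2.cvtColor(f["img"],cv2.COLOR_RGB2HSV)
v,u=np.mgrid[:384,:512]; box=(u>200)&(u<300)&(v>90)&(v<165)
b=big(box&(hsv[...,0]>100)&(hsv[...,0]<125)&(hsv[...,1]>140)); zc=np.median(C[b][:,2])
print("blue med",np.median(C[b],0),np.percentile(C[b][:,2],[10,90]))
top=big(box&(C[...,2]>.035)); P=C[top]
print("block top z",np.median(C[box&(abs(C[...,2]-.042)<.006)][:,2]),"rect",cv2.minAreaRect(P[:,:2].astype(np.float32)*1000))
ct=big(box&(C[...,2]>.052));uv=np.argwhere(ct)[:,::-1];h=cv2.convexHull(uv.astype(np.float32)).reshape(-1,2)
print("cap circ",cv2.minEnclosingCircle(on_plane(f,h,zc)[:,:2].astype(np.float32)*1000), C[ct].mean(0))
ft=big(box&(abs(C[...,2]-.008)<.004)); print("foot",C[ft].mean(0),cv2.minAreaRect(C[ft][:,:2].astype(np.float32)*1000))
# ray-based: bright aluminium silhouette contour on z=.042 (top) 
f=load("wfix");C=cloud(f);hsv=cv2.cvtColor(f["img"],cv2.COLOR_RGB2HSV)
box=(u>140)&(u<380)&(v<235)
bed=box&(C[...,2]>.0075); bed=big(bed); P=C[bed]
print("bed sil",cv2.minAreaRect(P[P[:,2]<.02][:,:2].astype(np.float32)*1000),np.median(P[P[:,2]<.02][:,2]))
hs=big(box&(C[...,2]>.05)); print("housing",np.median(C[hs][:,2]),cv2.minAreaRect(C[hs][:,:2].astype(np.float32)*1000))
br=big(box&(hsv[...,0]>14)&(hsv[...,0]<28)&(hsv[...,1]>110)); P=C[br]
print("brass",br.sum(),P.mean(0),np.percentile(P[:,2],[2,50,98]),cv2.minAreaRect(P[P[:,2]>.04][:,:2].astype(np.float32)*1000))
# dark bits on bed: lines
dk=bed&(abs(C[...,2]-.012)<.006)&(hsv[...,2]<75)
n,l,s,c=cv2.connectedComponentsWithStats(dk.astype(np.uint8))
for i in range(1,n):
    if s[i,4]>12:
        uv=np.argwhere(l==i)[:,::-1].astype(float);Q=on_plane(f,uv,.012)[:,:2]
        w,V=np.linalg.eigh(np.cov(Q.T));a=np.degrees(np.arctan2(V[1,1],V[0,1]))%180
        print("dark",s[i,4],c[i].round(),Q.mean(0).round(4),np.sqrt(w).round(4),round(a,2))
for nm,m in(("green",(abs(hsv[...,0].astype(int)-60)<15)&(hsv[...,1]>120)),("red",((hsv[...,0]<6)|(hsv[...,0]>174))&(hsv[...,1]>140))):
    m=box&m;print(nm,m.sum(),C[m].mean(0))
E
```

```text
blue med [ 0.51166621 -0.06298588  0.06081656] [0.05992534 0.06178243]
block top z 0.04236865361668157 rect ((511.2897644042969, -63.567665100097656), (50.251068115234375, 44.3359489440918), 15.255675315856934)
cap circ ((511.2392883300781, -62.807682037353516), 16.467708587646484) [ 0.51112589 -0.06291541  0.06157545]
foot [ 0.47357909 -0.07325038  0.00842244] ((473.4902038574219, -73.5848388671875), (22.315204620361328, 44.230464935302734), 15.644484519958496)
bed sil ((518.5826416015625, 293.1925048828125), (275.76812744140625, 130.69061279296875), 44.1194953918457) 0.012449249918399019
housing 0.05765304410836386 ((572.6686401367188, 345.3809509277344), (121.16316986083984, 69.8525390625), 44.564876556396484)
brass 288 [0.54404562 0.31825188 0.05469804] [0.04288664 0.05245979 0.06220862] ((538.2398681640625, 311.955810546875), (25.240524291992188, 47.77702713012695), 44.38581466674805)
dark 56 [298.  12.] [0.5722 0.4191] [0.0023 0.0028] 74.83
dark 51 [356.  79.] [0.646  0.3429] [0.0022 0.0027] 33.63
dark 78 [236. 123.] [0.4968 0.29  ] [0.0012 0.0081] 43.88
dark 47 [251. 137.] [0.5157 0.272 ] [0.0009 0.0077] 44.27
dark 18 [155. 159.] [0.3896 0.2446] [0.0012 0.0025] 30.88
green 292 [0.58991233 0.36265974 0.06314398]
red 34 [0.5797424  0.35235311 0.07445112]
```

The numbers hold up. The block measures 50.3×44.3 mm with its top at 42 mm, and the bed measures 275.8×130.7 mm. The carrier is at (511.2, -63.2) mm, yaw 15.4°; the fixture origin is at about (498.9, 274.1) mm, yaw 44.1°. Now the cap.

```bash
cat >> h.py <<'E'
def ori(yaw):  # tool down, tool x along yaw, jaws across
    c,s=np.cos(yaw),np.sin(yaw)
    return R.from_matrix(np.array([[c,s,0],[s,-c,0],[0,0,-1]])).as_quat()
CY=np.radians(15.4); FY=np.radians(44.1); FO=np.array([.49885,.27406]); FX=np.array([np.cos(FY),np.sin(FY)])
E
python3 - <<'E'
from h import *
effector.grab()
r.goto([.5112,-.0630,.085],ori(CY)); r.dwell(.2)
print(telemetry.read_q(),telemetry.read_ft_force())
hit=r.move_straight([.5112,-.0630,.0510],rate=.02,stop_force=14)
print(hit,telemetry.read_tool_pos(),telemetry.read_ft_force()); r.dwell(.4)
print(telemetry.read_tool_pos(),telemetry.read_ft_force(),telemetry.read_time(),telemetry.read_finger_gap())
E
```

```text
[-1.72387467e-01 -1.58338634e-01  1.95207417e+00 -4.67231084e-05
  1.34738265e+00  1.12926688e+00] [-0.64706973 -0.18391802  0.7279629 ]
True [ 0.51119787 -0.0630023   0.05395923] [-1.85955981  0.24339225  8.98581197]
[ 0.51119614 -0.06301706  0.05396397] [-2.25060218  0.71873469  6.8321718 ] 7.3667 -0.0003816711478662008
```

The cap bottomed out at z = 54.0 mm, which is home. Next, grasp the carrier.

```bash
python3 - <<'E'
from h import *
c=[.5112,-.0633]
r.move_straight([*c,.09],rate=.15); effector.ungrasp()
hit=r.move_straight([*c,.011],rate=.06,stop_force=12); print(hit,telemetry.read_tool_pos())
effector.grab(); print("gap",telemetry.read_finger_gap(),telemetry.read_tool_pos(),telemetry.read_ft_force())
r.move_straight([*c,.075],rate=.1); r.dwell(.2)
print("gap",telemetry.read_finger_gap(),telemetry.read_ft_force(),telemetry.read_time())
f=frame("side");save(f,"lift.png");cv2.imwrite("pics/lift_c.png",cv2.resize(cv2.imread("pics/lift.png")[100:220,200:360],None,fx=4,fy=4))
E
```

```text
False [ 0.51142344 -0.06334148  0.01140439]
gap 0.0434280687363986 [ 0.51141369 -0.06332564  0.01135688] [-1.43723546  0.57989552  5.90515936]
gap 0.04301130742557731 [-0.14039507  0.04968643 -2.78778593] 11.4667
```

View pics/lift_c.png

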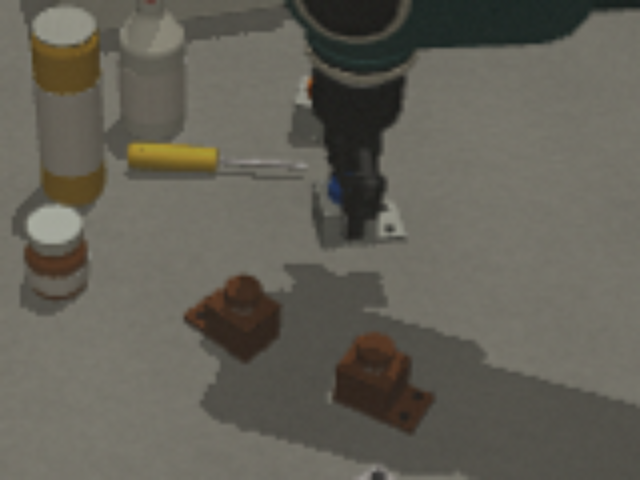

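The carrier is held level (gap 43 mm, load 2.8 N ≈ 0.29 kg). Next, place it on the bed about 13 mm short of the stop.

```bash
python3 - <<'E'
from h import *
p=FO+FX*.022
r.move_straight([.5112,-.0633,.125],rate=.15)
r.goto([*p,.125],ori(FY)); r.move_straight([*p,.035],rate=.1); r.dwell(.2); print(telemetry.read_ft_force())
hit=r.move_straight([*p,.0205],rate=.02,stop_force=5); r.dwell(.2)
print(hit,telemetry.read_tool_pos(),telemetry.read_ft_force(),telemetry.read_finger_gap(),telemetry.read_time())
f=frame("wrist");save(f,"pl.png");s=frame("side");save(s,"pls.png")
np.savez("pl.npz",**{k:f[k] for k in ("img","range_z","intrinsics","k1","Rw","o")})
a=cv2.resize(cv2.imread("pics/pl.png"),(400,300));b=cv2.resize(cv2.imread("pics/pls.png")[200:290,220:340],(400,300))
cv2.imwrite("pics/pl2.png",np.hstack([a,b]))
E
```

```text
[-0.08200492 -0.11142318 -2.37364773]
True [0.51450898 0.28930519 0.02335784] [-1.49913868 -1.44578145  5.90423379] 0.043348814174706665 15.35
```

View pics/pl2.png

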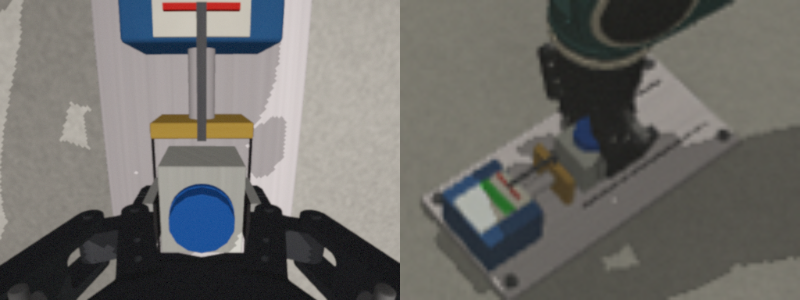

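The wrist view shows the carrier square and centred on the pad (both about column 202 of the left panel), seated at TCP z = 23.4 mm as expected. Next, press it in, in stages.

```bash
python3 - <<'E'
from h import *
def st(t):
    p=np.array(telemetry.read_tool_pos());F=np.array(telemetry.read_ft_force())
    print(t,"fx",((p[:2]-FO)@FX*1000).round(2),"z",(p[2]*1000).round(2),"Fx",(F[:2]@FX).round(2),"Fz",F[2].round(2),telemetry.read_finger_gap().__round__(5))
st("0")
for x in (.031,.034,.037,.040,.044,.048):
    h=r.move_straight([*(FO+FX*x),.0235],rate=.02,stop_force=13); r.dwell(.15); st((x,h))
    if h: break
r.dwell(1.); st("hold")
f=frame("wrist");save(f,"pr.png");s=frame("side");save(s,"prs.png")
np.savez("pr.npz",**{k:f[k] for k in ("img","range_z","intrinsics","k1","Rw","o")})
a=cv2.resize(cv2.imread("pics/pr.png")[:330],(400,300));b=cv2.resize(cv2.imread("pics/prs.png")[200:290,220:340],(400,300))
cv2.imwrite("pics/pr2.png",np.hstack([a,b])); print(telemetry.read_time())
E
```

```text
0 fx 21.85 z 23.35 Fx -1.49 Fz 5.54 0.04365
(0.031, False) fx 30.97 z 23.41 Fx -0.13 Fz -1.98 0.0432
(0.034, False) fx 33.99 z 23.44 Fx 0.16 Fz -3.84 0.04326
(0.037, False) fx 36.93 z 23.43 Fx -3.12 Fz -1.12 0.04329
(0.04, False) fx 39.89 z 23.43 Fx -4.04 Fz -2.18 0.04346
(0.044, False) fx 43.8 z 23.41 Fx -5.98 Fz -0.62 0.04304
(0.048, False) fx 47.58 z 23.43 Fx -8.62 Fz 0.58 0.04328
hold fx 47.56 z 23.41 Fx -7.92 Fz 0.47 0.04274
19.6833
```

View pics/pr2.png

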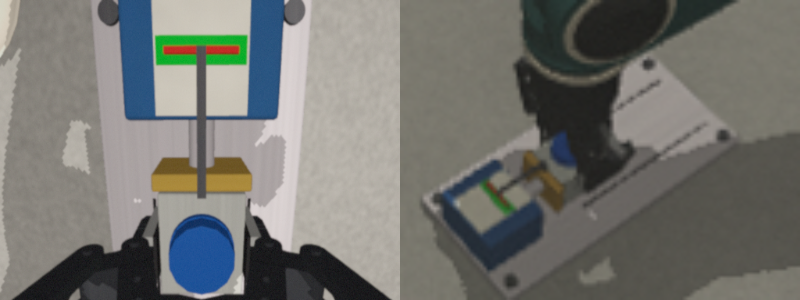

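The red pointer stands mid-band (left panel, about (201,50)) and the carrier sits square on the pad. One last numeric check of the cap height, a hold, then I'll hand in.

```bash
python3 - <<'E'
from h import *
r.dwell(1.5); f=frame("wrist"); C=cloud(f);h=cv2.cvtColor(f["img"],cv2.COLOR_RGB2HSV)
v,u=np.mgrid[:384,:512]
b=(h[...,0]>100)&(h[...,0]<125)&(h[...,1]>140)&(v>250)&(abs(u-258)<35); print("cap top",np.median(C[b],0))
al=(u>215)&(u<300)&(v>215)&(v<235)&(h[...,1]<40);print("block top z",np.median(C[al][:,2]))
F=np.array(telemetry.read_ft_force());p=np.array(telemetry.read_tool_pos());print((p[:2]-FO)@FX,p[2],F[:2]@FX,F[2],telemetry.read_finger_gap(),telemetry.read_time())
if abs(np.median(C[b],0)[2]-.066)<.003: r.close_job(); print("closed")
E
```

```text
cap top [0.53391   0.3077952 0.066373 ]
block top z 0.054442906314231064
0.047559522457111786 0.023414708228221507 -8.294171067032853 0.5907516733257542 0.043145950853832826 21.2333
the job is handed in; nothing more can be done
closed
```

The job is done and handed in at 21.2 s, with the robot still gripping and pressing the carrier. I pushed the blue cap home on the bench, then gripped the carrier across its sides and set it flat and centred on the bed. I pressed it against the brass stop in small steps and held it there for about 2.7 s before handing in.

Last checks:
- **Cap:** the top is 66.4 mm above the bench, against an expected 66 mm. The block top is at 54.4 mm, against 54 mm, so the cap is home and the carrier is flat on the bed.
- **Stop:** the red pointer is in the middle of the green band. The push measured about 8.3 N, and the tool position puts the stop in by about 12–13 mm. At that depth the spring should push with about 9–9.5 N, so the two differ slightly; both are within limits.
- **Alignment:** the pictures show the carrier centred and square on the pad.
- **Grip:** the fingers are holding at a 43 mm gap.

No check failed. I did not measure the bystanders' positions afterwards, but the arm never went near enough to touch them.

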